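# Lock the classroom board cutter

## Task

Lock the blade arm of the green board cutter. Push the black finger post round to turn the red slotted disc until its slot lines up with the steel bolt (either way round), then push the yellow plate until the bolt has gone right through the slot and over the blade arm and is fully home. Only push, gently, with the fingertips: do not squeeze or force the post or the plate, and leave the glue stick, tape roll, pencil cup and knife where they are.

Things in the scene. Friction and masses are not known exactly. Their poses are not given: they have to be found in the camera images.
- cutter: Board cutter fixed to the desk: green baseboard, top 30 mm above the desk, x -90 to +250 mm, y -38 to +250 mm. Origin on the desk right under the red disc's axis; z up. Blade arm shut along its -y edge (y -41 to -63 mm), black handle towards -x; aluminium fence 42 mm high at x +240 mm. The bolt slides along -y through guide, disc, over the arm, into the keeper.
- disc_axis (a point): Centre of the red disc's top face, 57 mm above the desk, on its vertical axis.
- guide (a point): Top centre of the aluminium guide bridge that the bolt runs through, 32 mm (x) by 28 mm (y), its top 60 mm above the desk; 56 mm from the disc's axis towards the cutter's +y.
- keeper (a point): Top centre of the aluminium keeper bridge that the bolt ends in, 32 mm (x) by 16 mm (y), its top 60 mm above the desk; 74 mm from the disc's axis towards the cutter's -y.
- disc_turn (a joint): Turn of the red disc (68 mm across) in rad, counter-clockwise from above, -0.35 to 3.49. An open slot 17 mm wide, 16 mm deep, with a white floor crosses it through the centre; at 0 and at pi (3.14) it lines up with the bolt, which passes within about 0.08 rad of true. At 0 the post points to the cutter's +x, at pi to -x. Stays where left; 4 N at the post turns it. Starts 0.55 to 2.6.
- safety_disc: The red disc with its post. Origin on the desk under its axis; z up, own x points to the post, the slot runs along its own y.
- bolt: The steel bolt with its yellow plate, 0.23 kg. Origin on the desk, axes as the cutter's; at travel 0 it coincides with the cutter's origin.
- finger_post (a point): Upright black round post on the disc, 12 mm thick, 30 mm high (57 to 87 mm above the desk), 22 mm from the disc's axis, at right angles to the slot. This point: the centre of its foot on the disc's top face.
- bolt_travel (a joint): Travel of the steel bolt along the cutter's -y in m: 0 drawn back, 0.130 fully home (the plate meets the firm rubber buffer on the guide). Starts 0 to 0.010. Friction 3 N plus 15 N per m/s; stays where left. Bolt 11 mm wide, 12 mm high, top 54 mm above the desk, tapered tip, 16 mm short of the disc at 0. The disc blocks it unless the slot is lined up.
- push_plate (a point): Upright yellow plate on the bolt's rear end, 40 mm wide (x), 8 mm thick (y), 48 mm high (44 to 92 mm above the desk). This point: the centre of its underside, axes as the cutter's; push on its +y face, towards -y. At travel 0 it is 206 mm from the disc's axis in y.
- glue_stick: Orange glue stick, 31 mm across, 92 mm high, standing on the cutter's baseboard beyond the lock. Origin at the centre of its foot. Leave alone.
- tape_roll: Roll of paper tape, 90 mm across, 24 mm high, lying flat on the baseboard. Origin at the centre of its underside. Leave alone.
- pencil_cup: Blue cup 76 mm across, 90 mm high, with pencils up to 150 mm, on the desk beside the blade arm. Origin at the centre of its foot. Leave alone.
- utility_knife: Yellow craft knife 155 mm long, lying along its own x on the desk beside the blade arm. Origin on its underside. Leave alone.

How it is judged:
By the outcome, as a careful person would: the job done as asked, in the order asked, and still so for the second after the job is handed in, with the robot touching nothing.
It also fails if it takes over 43 s, if anything falls off the work surface, if the arm or the gripper's body presses on something with over 40 N, if the wrist force passes 120 N, or if a joint passes its speed limit or range.

## Robot

A 6-joint arm with a two-finger parallel gripper is mounted at the origin on the work surface. World frame = base frame: x ahead of the robot, y to its left, z up, the work surface at z = 0. Lengths are in m, angles in rad, forces in N, time in s.
With the tool pointing down it reaches from about 0.4 to 0.825 m from the base axis. Payload 7 kg.
Tool frame: the origin (TCP) lies midway between the tips of the shut fingers; the grasp point (between the pads) lies hold_point_z behind it (hold_point_z is the distance from the TCP to the grasp point, in m); z points along the fingers, y is the line along which they close (so a half turn about z gives the same grasp; the last joint's range is limited). The gripper opens to 88 mm and grips with 3 to 60 N. Pads are 19 mm wide; open, the fingers measure 130 mm over their backs; the gripper's body (78 mm by 193 mm) begins 47 mm behind the grasp point.
Start: joints at [-1.023, 0.359, 0.012, 0, -1.224, -0.288], TCP at [0.173, -0.652, 0.227] pointing down, gripper open.
Joint ranges: [-3.07, 3.07], [-1.43, 2.12], [-1.02, 1.25], [-3.03, 1.67], [-3.05, -0], [-3.03, 3.03]. Speed limits (rad/s): [2.39, 2.39, 3.01, 3.14, 3.14, 3.14].

## Interface

Orientations are given as [roll, pitch, yaw] about the fixed x, y, z axes, in that order (R = Rz(yaw) Ry(pitch) Rx(roll)).
In Python, from station import * gives the robot as it stands.
- The arm moves only by the tool apply_moves, never from a script. Its argument "steps" is a list of rows, each an object with "translation": the shift along the world's x, y, z scaled (see below), a list of three; "rotation": the turn, a rotation vector about the world's x, y, z scaled (see below), a list of three. A call has exactly 10 rows; each row is the pose to reach, as a shift and turn from the pose commanded when the call began; what a row does not reach only later rows make up. The controller multiplies each number of a shift by 250 mm and each number of a turn by 30 degrees. A row lasts 1/12 s, in which the tool goes at most 41.7 mm and 7.16 degrees, less where a joint would pass 70% of its speed; a pose out of reach is approached as far as the arm can. A call with a number of a shift or a turn outside -1 to 1 is refused whole. A call with a gripper value outside its range is refused whole. "jaw" is the closure, from -1 (fully open) to 1 (shut), so that 0 is half open, set as the call begins (left out, the last holds). The fingers move at their own pace and stop on an object; "newtons" is the grip in N (left out, the last holds). Time passes only in rows, so rows that repeat a pose let the fingers close, or fill a call up. It gives the time, the measured TCP pose, the force, the opening and the grip force at its end, in the units of the state.
- get_state(): the state, without advancing time (a new reading comes with each control period).
- grab_frame(name): name is "scene" or "top" or "wrist"; returns the picture (400x640x3 uint8, blue, green, red); there is no depth.
- camera_model(name): a dict with "fx", "fy", "cx", "cy" (pixels), "xyz" and "rotation" of the camera in the world. Camera axes: x right, y down, z forward; pixel columns grow to the right and rows downward; lengths in m; the calibration is good to about 2 mm. A picture is of the moment at which its call begins: read the wrist's pose just before it. camera_model takes no time and is no camera call; for the wrist camera it gives the pose at the moment of the call.
- job_done(): hands the job in; it is judged then, once.
The state is a dict: "t": time; "q": joint angles; "qd": joint speeds; "joint_efforts": joint torques, N m; "eef_pos": TCP position; "ee_rot": TCP orientation; "force": force on the tool from outside, world axes, zero at the start; "moment": the same for the moment, N m; "width": finger opening in m; "gripper_force": force on a finger pad.
Only numpy, scipy, OpenCV 4.12 (cv2) and the standard library are available. Lean on these libraries where they do the work, as an engineer would, in place of code of your own. Each camera call takes 0.05 s, during which the arm holds its last target. There are 200 camera calls.

## Working session

There is one attempt and no reset: what is moved stays moved. The work goes in short steps, Python scripts to look and compute and a tool call to move; the robot and the scene stay as the last step left them, time stands still between calls to the robot, and variables do not carry over. Pictures are saved under pics/ and viewed, at most 10 in all, crops included, and the job is handed in when it is done.

Besides the shell and the picture viewer there is one more tool, called after "Request:" by a JSON object that holds its "name" and its "arguments", one argument or row to a line. apply_moves: Moves the arm, as the interface text tells. Shifts and turns lie within -1 to 1; 1 stands for 250 mm of shift or 30 degrees of turn. Its arguments: {"type":"object","properties":{"steps":{"type":"array"},"jaw":{"type":"number"},"newtons":{"type":"number"}},"required":["steps"]}

```bash
mkdir -p pics; ls
cat > h.py <<'E'
from station import *
import numpy as np, cv2
def ray(cam,u,v):
    d=np.array([(u-cam["cx"])/cam["fx"],(v-cam["cy"])/cam["fy"],1.])
    return np.array(cam["xyz"]),np.array(cam["rotation"])@d
def onz(cam,u,v,z):
    o,d=ray(cam,u,v); return o+d*(z-o[2])/d[2]
def proj(cam,p):
    c=np.array(cam["rotation"]).T@(np.array(p)-np.array(cam["xyz"])); return [cam["fx"]*c[0]/c[2]+cam["cx"],cam["fy"]*c[1]/c[2]+cam["cy"]]
E
python3 - <<'E'
from h import *
s=get_state(); print({k:np.round(s[k],3).tolist() for k in s})
for n in ("top","scene"):
    f=grab_frame(n); cv2.imwrite(f"pics/{n}0.png",f); c=camera_model(n); print(n,c)
E
```

```text
pics
{'t': 0.0, 'q': [-1.023, 0.359, 0.011, -0.0, -1.224, -0.288], 'qd': [-0.001, -0.0, -0.001, 0.0, 0.0, 0.001], 'joint_efforts': [0.001, -58.272, 29.306, 6.998, 0.007, -0.0], 'eef_pos': [0.173, -0.652, 0.226], 'ee_rot': [3.14, -0.0, -2.882], 'force': [-0.259, 0.112, 0.707], 'moment': [0.049, -0.036, 0.002], 'gripper_force': 0.0, 'width': 0.088}
top {'fx': 364.4347607127593, 'fy': 364.4347607127593, 'cx': 322.9054307021045, 'cy': 195.91159871786454, 'xyz': array([ 0.44751438, -0.05917831,  0.84130631]), 'rotation': array([-3.01221136,  0.01925792, -1.56042007])}
scene {'fx': 389.2793114642784, 'fy': 389.2793114642784, 'cx': 317.3044432787608, 'cy': 204.3305850442004, 'xyz': array([1.02280043, 0.33197247, 0.5039885 ]), 'rotation': array([-2.19813968, -0.01121574,  2.28649465])}
```

```bash
sed -i 's/np.array(cam\["rotation"\])/Rm(cam)/g' h.py; sed -i '2a from scipy.spatial.transform import Rotation as Ro\ndef Rm(cam): return Ro.from_euler("xyz",cam["rotation"]).as_matrix()' h.py; cat h.py
```

```text
from station import *
import numpy as np, cv2
from scipy.spatial.transform import Rotation as Ro
def Rm(cam): return Ro.from_euler("xyz",cam["rotation"]).as_matrix()
def ray(cam,u,v):
    d=np.array([(u-cam["cx"])/cam["fx"],(v-cam["cy"])/cam["fy"],1.])
    return np.array(cam["xyz"]),Rm(cam)@d
def onz(cam,u,v,z):
    o,d=ray(cam,u,v); return o+d*(z-o[2])/d[2]
def proj(cam,p):
    c=Rm(cam).T@(np.array(p)-np.array(cam["xyz"])); return [cam["fx"]*c[0]/c[2]+cam["cx"],cam["fy"]*c[1]/c[2]+cam["cy"]]
```

View pics/top0.png

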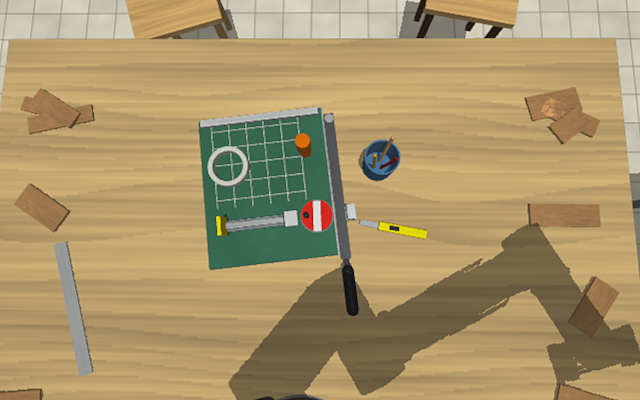

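View pics/scene0.png

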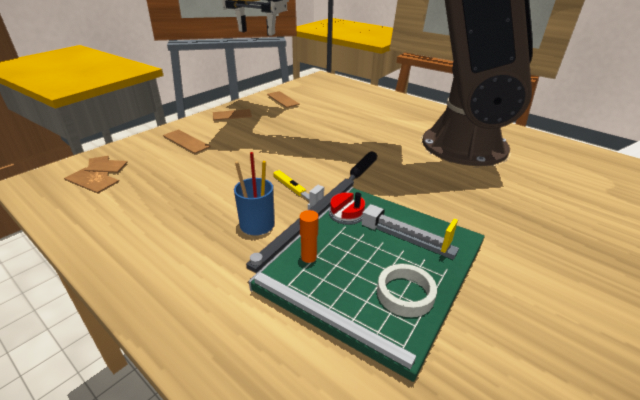

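Run:
```python
from h import *
f=cv2.imread("pics/top0.png"); c=camera_model("top")
hsv=cv2.cvtColor(f,cv2.COLOR_BGR2HSV)
roi=np.zeros(f.shape[:2],bool); roi[180:270,195:345]=1
red=((hsv[...,0]<8)|(hsv[...,0]>172))&(hsv[...,1]>150)&(hsv[...,2]>90)&roi
yel=(abs(hsv[...,0].astype(int)-27)<6)&(hsv[...,1]>150)&roi
p=np.argwhere(red)[:,::-1].astype(np.int32)
(u,v),r=cv2.minEnclosingCircle(p); print("disc",u,v,r,onz(c,u,v,.057))
q=np.argwhere(yel)[:,::-1]; print("yel",q.min(0),q.max(0),onz(c,*q.mean(0),.092))
print(get_state().keys())
im=cv2.resize(f[180:275,195:365],None,fx=4.7,fy=4.7,interpolation=cv2.INTER_CUBIC); cv2.imwrite("pics/topc.png",im)
import station; print([n for n in dir(station) if not n.startswith('_')])
try: print(hold_point_z)
except Exception as e: print(e)
```

```text
disc 316.2903137207031 214.85484313964844 15.76885986328125 [ 0.50810379 -0.02917169  0.057     ]
yel [216 216] [227 235] [0.48151347 0.16636514 0.092     ]
dict_keys(['t', 'q', 'qd', 'joint_efforts', 'eef_pos', 'ee_rot', 'force', 'moment', 'gripper_force', 'width'])
['Unreachable', 'camera_model', 'get_state', 'grab_frame', 'hold_point_z', 'job_done']
0.0188
```

View pics/topc.png

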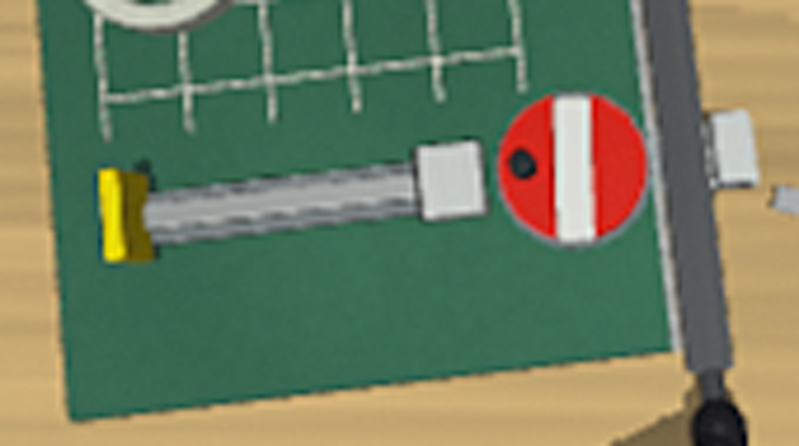

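The crop shows the disc centre at about (573,168), the post at (522,163), the slot running vertically in the image, the guide at (451,180) and the keeper at (735,148). The bolt is drawn back. Next I'll compute the frame.

Run:
```python
from h import *
c=camera_model("top"); w=lambda a,b,z: onz(c,195+(a+.5)/4.7-.5,180+(b+.5)/4.7-.5,z)[:2]
D=w(573,168,.057);G=w(451,180,.060);K=w(735,148,.060)
y=(G-K)/np.linalg.norm(G-K); ang=np.degrees(np.arctan2(y[1],y[0]))-90
print(D,G,K,np.linalg.norm(G-K),"yaw",ang, "D pred",K+(G-K)*74/130)
a=w(573,97,.057);b=w(577,240,.057);s=a-b
print("slot",np.degrees(np.arctan2(s[1],s[0])),"disc_turn deg",np.degrees(np.arctan2(s[1],s[0]))-ang+90)
P=w(522,163,.075)-D; print("post",np.degrees(np.arctan2(P[1],P[0]))-ang,np.linalg.norm(P))
print("plate top",w(115,215,.092))
```

```text
[ 0.50703646 -0.02968363] [0.50081658 0.02594853] [ 0.51661964 -0.10373691] 0.1306447511821442 yaw 6.9476282164475265 D pred [ 0.50762405 -0.02991596]
slot 2.3160250144378534 disc_turn deg 85.36839679799033
post 81.3100963791062 0.02225715313564361
plate top [0.48192386 0.16992024]
```

Request:
{"name": "apply_moves", "arguments": {
  "steps": [
    {"translation": [0.038, 0.085, 0], "rotation": [0, 0, 0.091]},
    {"translation": [0.077, 0.17, 0], "rotation": [0, 0, 0.182]},
    {"translation": [0.115, 0.256, 0], "rotation": [0, 0, 0.273]},
    {"translation": [0.153, 0.341, 0], "rotation": [0, 0, 0.364]},
    {"translation": [0.192, 0.426, 0], "rotation": [0, 0, 0.455]},
    {"translation": [0.23, 0.511, 0], "rotation": [0, 0, 0.547]},
    {"translation": [0.268, 0.596, 0], "rotation": [0, 0, 0.638]},
    {"translation": [0.306, 0.682, 0], "rotation": [0, 0, 0.729]},
    {"translation": [0.345, 0.767, 0], "rotation": [0, 0, 0.82]},
    {"translation": [0.383, 0.852, 0], "rotation": [0, 0, 0.911]}
  ],
  "jaw": 1,
  "newtons": 10
}}

```text
t: 0.93
eef_pos: [0.2693, -0.4381, 0.2263]
ee_rot: [3.141, 0.0, -2.403]
force: [0.3, -0.1, 0.4]
width: 0.0266
gripper_force: 0.0
```

Request:
{"name": "apply_moves", "arguments": {
  "steps": [
    {"translation": [0.038, 0.085, 0], "rotation": [0, 0, 0.091]},
    {"translation": [0.077, 0.17, 0], "rotation": [0, 0, 0.182]},
    {"translation": [0.115, 0.256, 0], "rotation": [0, 0, 0.273]},
    {"translation": [0.153, 0.341, 0], "rotation": [0, 0, 0.364]},
    {"translation": [0.192, 0.426, 0], "rotation": [0, 0, 0.455]},
    {"translation": [0.23, 0.511, 0], "rotation": [0, 0, 0.547]},
    {"translation": [0.268, 0.596, 0], "rotation": [0, 0, 0.638]},
    {"translation": [0.306, 0.682, 0], "rotation": [0, 0, 0.729]},
    {"translation": [0.345, 0.767, 0], "rotation": [0, 0, 0.82]},
    {"translation": [0.383, 0.852, 0], "rotation": [0, 0, 0.911]}
  ]
}}

```text
t: 1.77
eef_pos: [0.3649, -0.2252, 0.2264]
ee_rot: [3.141, 0.0, -1.926]
force: [1.3, -0.9, 0.4]
width: 0.0006
gripper_force: 0.0
```

Request:
{"name": "apply_moves", "arguments": {
  "steps": [
    {"translation": [0.038, 0.085, 0], "rotation": [0, 0, 0.091]},
    {"translation": [0.077, 0.17, 0], "rotation": [0, 0, 0.182]},
    {"translation": [0.115, 0.256, 0], "rotation": [0, 0, 0.273]},
    {"translation": [0.153, 0.341, 0], "rotation": [0, 0, 0.364]},
    {"translation": [0.192, 0.426, 0], "rotation": [0, 0, 0.455]},
    {"translation": [0.23, 0.511, 0], "rotation": [0, 0, 0.547]},
    {"translation": [0.268, 0.596, 0], "rotation": [0, 0, 0.638]},
    {"translation": [0.306, 0.682, 0], "rotation": [0, 0, 0.729]},
    {"translation": [0.345, 0.767, 0], "rotation": [0, 0, 0.82]},
    {"translation": [0.383, 0.852, 0], "rotation": [0, 0, 0.911]}
  ]
}}

```text
t: 2.6
eef_pos: [0.4607, -0.0122, 0.2264]
ee_rot: [3.141, 0.0, -1.448]
force: [0.4, 0.2, -0.9]
width: 0.0004
gripper_force: 0.0
```

Run:
```python
from h import *
c=camera_model("wrist"); f=grab_frame("wrist"); cv2.imwrite("pics/w1.png",f); print(c)
O=np.array([.5075,-.0298]);a=np.radians(6.9);ex=np.array([np.cos(a),np.sin(a)]);ey=np.array([-ex[1],ex[0]])
for n,p in dict(disc=(0,0,.057),guide=(0,.056,.06),keep=(0,-.074,.06),post=(.0023,.0219,.057)).items(): print(n,np.round(proj(c,[*(O+ex*p[0]+ey*p[1]),p[2]])))
```

```text
{'fx': 303.78549873374993, 'fy': 303.78549873374993, 'cx': 321.0401970008082, 'cy': 196.2488416733399, 'xyz': array([ 0.47164595, -0.09628183,  0.38432239]), 'rotation': array([ 2.82527543e+00,  5.40063955e-04, -3.01971676e+00])}
disc [281. 156.]
guide [283. 206.]
keep [278.  84.]
post [280. 176.]
```

View pics/w1.png

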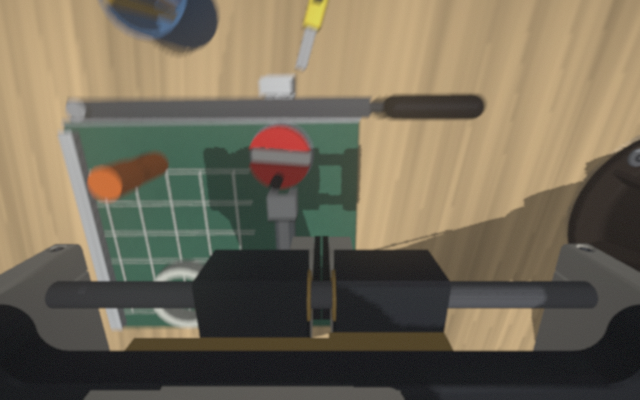

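The wrist view shows the disc at (281,157), the guide at (283,205) and the keeper at (277,84). All three match my frame. The post is at (276,182) and the shut fingertips are narrow, near (322,240). I'll descend beside the post.

Request:
{"name": "apply_moves", "arguments": {
  "steps": [
    {"translation": [0, 0, -0.07], "rotation": [0, 0, 0]},
    {"translation": [0, 0, -0.14], "rotation": [0, 0, 0]},
    {"translation": [0, 0, -0.21], "rotation": [0, 0, 0]},
    {"translation": [0, 0, -0.28], "rotation": [0, 0, 0]},
    {"translation": [0, 0, -0.35], "rotation": [0, 0, 0]},
    {"translation": [0, 0, -0.42], "rotation": [0, 0, 0]},
    {"translation": [0, 0, -0.49], "rotation": [0, 0, 0]},
    {"translation": [0, 0, -0.56], "rotation": [0, 0, 0]},
    {"translation": [0, 0, -0.632], "rotation": [0, 0, 0]},
    {"translation": [0, 0, -0.632], "rotation": [0, 0, 0]}
  ]
}}

```text
t: 3.48
eef_pos: [0.4583, -0.0141, 0.0656]
ee_rot: [3.136, -0.001, -1.452]
force: [-1.2, 0.7, -0.4]
width: 0.0005
gripper_force: 0.0
```

Run:
```python
from h import *
c=camera_model("wrist"); f=grab_frame("wrist"); cv2.imwrite("pics/w2.png",f)
s=get_state(); print(s["eef_pos"],s["ee_rot"],s["force"]); print(proj(c,s["eef_pos"]))
O=np.array([.5075,-.0298]);a=np.radians(6.9);ex=np.array([np.cos(a),np.sin(a)]);ey=np.array([-ex[1],ex[0]])
d=np.array(s["eef_pos"])[:2]-O; print("cutter xy",d@ex,d@ey)
```

```text
[ 0.4592051  -0.01390405  0.06723708] [ 3.13758151e+00 -9.61453093e-04 -1.45110297e+00] [-0.66680002 -0.08136728  0.06961187]
[np.float64(320.61563370705693), np.float64(251.89796312110124)]
cutter xy -0.04603542670873934 0.021582817948887244
```

View pics/w2.png

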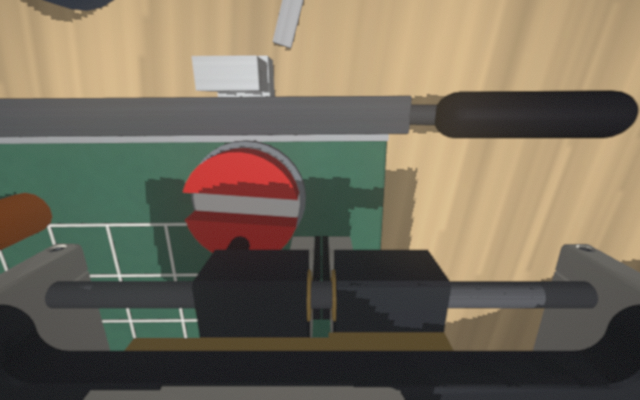

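The tips are grey at about (290–345, 245), well clear of the post at (238,243). Now I'll push the post gently towards cutter +x.

Request:
{"name": "apply_moves", "arguments": {
  "steps": [
    {"translation": [0.012, 0.0014, 0], "rotation": [0, 0, 0]},
    {"translation": [0.024, 0.003, 0], "rotation": [0, 0, 0]},
    {"translation": [0.036, 0.004, 0], "rotation": [0, 0, 0]},
    {"translation": [0.048, 0.006, 0], "rotation": [0, 0, 0]},
    {"translation": [0.06, 0.007, 0], "rotation": [0, 0, 0]},
    {"translation": [0.072, 0.009, 0], "rotation": [0, 0, 0]},
    {"translation": [0.084, 0.01, 0], "rotation": [0, 0, 0]},
    {"translation": [0.096, 0.012, 0], "rotation": [0, 0, 0]},
    {"translation": [0.108, 0.013, 0], "rotation": [0, 0, 0]},
    {"translation": [0.12, 0.014, 0], "rotation": [0, 0, 0]}
  ]
}}

```text
t: 4.37
eef_pos: [0.4894, -0.01, 0.0682]
ee_rot: [3.139, 0.0, -1.451]
force: [-5.2, 2.8, 3.7]
width: 0.0008
gripper_force: 2.8
```

```bash
cat >> h.py <<'E'
O=np.array([.5075,-.0298]);a=np.radians(6.9);ex=np.array([np.cos(a),np.sin(a)]);ey=np.array([-ex[1],ex[0]])
def look(name,name2="wrist"):
    c=camera_model(name2); f=grab_frame(name2); cv2.imwrite(f"pics/{name}.png",f); s=get_state()
    d=np.array(s["eef_pos"])[:2]-O; print("tcp cutter",np.round([d@ex,d@ey],4),"z",s["eef_pos"][2],"F",np.round(s["force"],1),"yaw",s["ee_rot"][2],"t",s["t"])
    hsv=cv2.cvtColor(f,cv2.COLOR_BGR2HSV); X,Y=np.meshgrid(np.arange(640),np.arange(400))
    # rectify disc plane z=.057, +-45 mm in cutter frame, 8 px/mm->0.25mm
    g=np.arange(-45,45.1,.25)/1000; pts=[]
    H=cv2.getPerspectiveTransform(np.float32([proj(c,[*(O+ex*x+ey*y),.057]) for x,y in ((-.045,.045),(.045,.045),(.045,-.045),(-.045,-.045))]),np.float32([(0,0),(360,0),(360,360),(0,360)]))
    r=cv2.warpPerspective(f,H,(361,361)); cv2.imwrite(f"pics/{name}_r.png",r)
    h=cv2.cvtColor(r,cv2.COLOR_BGR2HSV); xs=g[None,:]+0*g[:,None]; ys=-g[:,None]+0*g[None,:]; rad=np.hypot(xs,ys)
    red=((h[...,0]<10)|(h[...,0]>170))&(h[...,1]>130)&(h[...,2]>60)
    w=(h[...,1]<70)&(h[...,2]>100)&(rad<.030)
    n,l,st,cen=cv2.connectedComponentsWithStats(w.astype(np.uint8)); k=1+np.argmax(st[1:,4]); w=l==k
    q=np.stack([xs[w],ys[w]],1)*1e3; m=q.mean(0); ev,V=np.linalg.eigh(np.cov((q-m).T)); v=V[:,1]
    print("slot centroid",m,"area",w.sum()/16,"slot dir deg",np.degrees(np.arctan2(v[1],v[0]))%180,"(90 wanted)")
E
python3 -c "
from h import *
look('w3')"
```

```text
tcp cutter [-0.015   0.0218] z 0.06819895758300126 F [-3.4  1.   3. ] yaw -1.4510341419388295 t 4.4167
slot centroid [-0.63177043 -3.45053489] area 648.5 slot dir deg 165.29364863994198 (90 wanted)
```

```bash
python3 -c "
import cv2,numpy as np
a=cv2.imread('pics/w3.png')[60:360,100:500]; b=cv2.imread('pics/w3_r.png')
cv2.imwrite('pics/v3.png',np.hstack([a,cv2.resize(b,(300,300))]))"
```

```text
(no output)
```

View pics/v3.png

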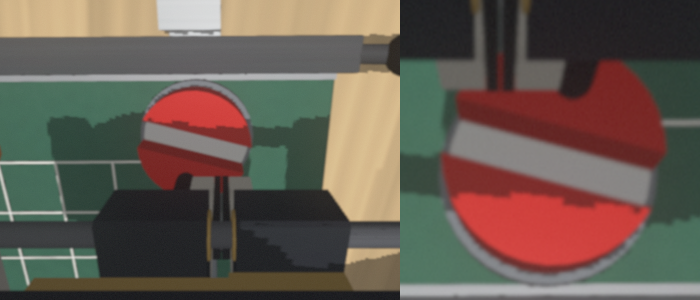

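The view shows the disc slot now about 75° from lined up, with the post at the tip's +x edge. I'll push on.

Request:
{"name": "apply_moves", "arguments": {
  "steps": [
    {"translation": [0.007, 0.001, 0], "rotation": [0, 0, 0]},
    {"translation": [0.014, 0.002, 0], "rotation": [0, 0, 0]},
    {"translation": [0.021, 0.0025, 0], "rotation": [0, 0, 0]},
    {"translation": [0.028, 0.003, 0], "rotation": [0, 0, 0]},
    {"translation": [0.035, 0.004, 0], "rotation": [0, 0, 0]},
    {"translation": [0.042, 0.005, 0], "rotation": [0, 0, 0]},
    {"translation": [0.048, 0.006, 0], "rotation": [0, 0, 0]},
    {"translation": [0.048, 0.006, 0], "rotation": [0, 0, 0]},
    {"translation": [0.048, 0.006, 0], "rotation": [0, 0, 0]},
    {"translation": [0.048, 0.006, 0], "rotation": [0, 0, 0]}
  ]
}}

```text
t: 5.25
eef_pos: [0.4995, -0.0104, 0.0677]
ee_rot: [3.135, -0.002, -1.452]
force: [-7.9, -6.9, 4.0]
width: 0.0001
gripper_force: 4.4
```

```bash
python3 -c "
from h import *
look('w4')"
```

```text
tcp cutter [-0.0056  0.0202] z 0.06773702512162057 F [-8.6 -7.3  4.6] yaw -1.4519261972982735 t 5.3
slot centroid [-1.80644036 -0.79777933] area 761.3125 slot dir deg 132.31245861573794 (90 wanted)
```

Slot is at 42° now. I'll back off, go round above the guide edge, and come to the +y side of the post.

Request:
{"name": "apply_moves", "arguments": {
  "steps": [
    {"translation": [-0.012, -0.0015, 0], "rotation": [0, 0, 0]},
    {"translation": [-0.024, -0.003, 0], "rotation": [0, 0, 0]},
    {"translation": [-0.027, 0.021, 0], "rotation": [0, 0, 0]},
    {"translation": [-0.03, 0.045, 0], "rotation": [0, 0, 0]},
    {"translation": [-0.032, 0.069, 0], "rotation": [0, 0, 0]},
    {"translation": [-0.004, 0.072, 0], "rotation": [0, 0, 0]},
    {"translation": [0.024, 0.076, 0], "rotation": [0, 0, 0]},
    {"translation": [0.052, 0.079, 0], "rotation": [0, 0, 0]},
    {"translation": [0.079, 0.082, 0], "rotation": [0, 0, 0]},
    {"translation": [0.079, 0.082, 0], "rotation": [0, 0, 0]}
  ]
}}

```text
t: 6.13
eef_pos: [0.5242, 0.0124, 0.0685]
ee_rot: [-3.141, -0.0, -1.451]
force: [0.3, 0.6, 0.3]
width: 0.0005
gripper_force: 0.0
```

Request:
{"name": "apply_moves", "arguments": {
  "steps": [
    {"translation": [0.001, -0.009, 0], "rotation": [0, 0, 0]},
    {"translation": [0.002, -0.018, 0], "rotation": [0, 0, 0]},
    {"translation": [0.003, -0.027, 0], "rotation": [0, 0, 0]},
    {"translation": [0.0045, -0.036, 0], "rotation": [0, 0, 0]},
    {"translation": [0.0055, -0.045, 0], "rotation": [0, 0, 0]},
    {"translation": [0.0065, -0.054, 0], "rotation": [0, 0, 0]},
    {"translation": [0.0075, -0.063, 0], "rotation": [0, 0, 0]},
    {"translation": [0.009, -0.072, 0], "rotation": [0, 0, 0]},
    {"translation": [0.009, -0.072, 0], "rotation": [0, 0, 0]},
    {"translation": [0.009, -0.072, 0], "rotation": [0, 0, 0]}
  ]
}}

```text
t: 6.97
eef_pos: [0.5259, -0.0049, 0.0691]
ee_rot: [-3.139, 0.001, -1.45]
force: [0.8, 4.5, 0.8]
width: 0.0005
gripper_force: 2.2
```

```bash
python3 -c "
from h import *
look('w5')"
```

```text
tcp cutter [0.0212 0.0225] z 0.06917316357463738 F [ 1.5  6.7 -0.2] yaw -1.450468735226622 t 7.0167
slot centroid [ 1.03168989 -1.45605503] area 883.5625 slot dir deg 111.19112500861134 (90 wanted)
```

Request:
{"name": "apply_moves", "arguments": {
  "steps": [
    {"translation": [0.0005, -0.005, 0], "rotation": [0, 0, 0]},
    {"translation": [0.001, -0.01, 0], "rotation": [0, 0, 0]},
    {"translation": [0.002, -0.015, 0], "rotation": [0, 0, 0]},
    {"translation": [0.0025, -0.02, 0], "rotation": [0, 0, 0]},
    {"translation": [0.003, -0.025, 0], "rotation": [0, 0, 0]},
    {"translation": [0.0036, -0.03, 0], "rotation": [0, 0, 0]},
    {"translation": [0.0036, -0.03, 0], "rotation": [0, 0, 0]},
    {"translation": [0.0036, -0.03, 0], "rotation": [0, 0, 0]},
    {"translation": [0.0036, -0.03, 0], "rotation": [0, 0, 0]},
    {"translation": [0.0036, -0.03, 0], "rotation": [0, 0, 0]}
  ]
}}

```text
t: 7.85
eef_pos: [0.5276, -0.0124, 0.0695]
ee_rot: [-3.137, 0.001, -1.45]
force: [3.1, 5.6, -0.3]
width: 0.0003
gripper_force: 2.4
```

```bash
python3 -c "
from h import *
look('w6')
a=cv2.imread('pics/w6.png')[60:360,100:500]; b=cv2.imread('pics/w6_r.png')
cv2.imwrite('pics/v6.png',np.hstack([a,cv2.resize(b,(300,300))]))"
```

```text
tcp cutter [0.022  0.0149] z 0.06943358522135465 F [ 3.3  5.  -0.1] yaw -1.4501891747725604 t 7.9
slot centroid [ 2.61005995 -3.05555556] area 802.6875 slot dir deg 87.05225366077093 (90 wanted)
```

View pics/v6.png

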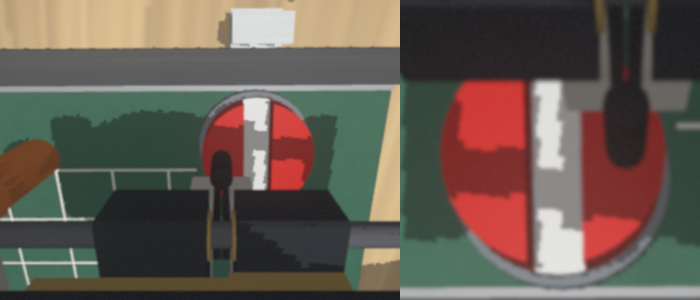

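The slot now looks lined up: its edges are vertical within about 1–2° in the rectified view. I'll back off and lift to check it unobstructed.

Request:
{"name": "apply_moves", "arguments": {
  "steps": [
    {"translation": [-0.002, 0.016, 0], "rotation": [0, 0, 0]},
    {"translation": [-0.004, 0.032, 0], "rotation": [0, 0, 0]},
    {"translation": [-0.004, 0.032, 0.08], "rotation": [0, 0, 0]},
    {"translation": [-0.004, 0.032, 0.16], "rotation": [0, 0, 0]},
    {"translation": [-0.004, 0.032, 0.24], "rotation": [0, 0, 0]},
    {"translation": [-0.01, 0.08, 0.32], "rotation": [0, 0, 0]},
    {"translation": [-0.017, 0.14, 0.32], "rotation": [0, 0, 0]},
    {"translation": [-0.024, 0.199, 0.32], "rotation": [0, 0, 0]},
    {"translation": [-0.024, 0.199, 0.32], "rotation": [0, 0, 0]},
    {"translation": [-0.024, 0.199, 0.32], "rotation": [0, 0, 0]}
  ]
}}

```text
t: 8.73
eef_pos: [0.5189, 0.0366, 0.1484]
ee_rot: [3.141, -0.0, -1.45]
force: [-0.8, -0.2, 0.3]
width: 0.0005
gripper_force: 0.0
```

```bash
python3 -c "
from h import *
look('w7')
r=cv2.imread('pics/w7_r.png'); h=cv2.cvtColor(r,cv2.COLOR_BGR2HSV)
red=((h[...,0]<10)|(h[...,0]>170))&(h[...,1]>130)
# right inner edge of slot: per row, gap in red nearest centre
L=[];R=[]
for y in range(70,300,4):
    xs=np.where(red[y])[0]; l=xs[xs<170]; rr=xs[xs>190]
    if len(l) and len(rr): L.append((y,l.max())); R.append((y,rr.min()))
for E in (L,R):
    E=np.array(E); k=np.polyfit(E[:,0],E[:,1],1); k=np.polyfit(*(E[abs(np.polyval(k,E[:,0])-E[:,1])<4]).T,1); print('edge tilt deg, x at centre mm',np.degrees(np.arctan(k[0])),(np.polyval(k,180)-180)/4)
t=grab_frame('top')[180:275,195:365]
cv2.imwrite('pics/v7.png',np.hstack([cv2.resize(r,(300,300)),cv2.resize(t,(480,300),interpolation=cv2.INTER_CUBIC)]))"
```

```text
tcp cutter [0.0193 0.0642] z 0.14828516652234522 F [-0.3 -0.4  0.7] yaw -1.4500663561479832 t 8.7833
slot centroid [ 1.53870892 -0.01619676] area 937.6875 slot dir deg 91.1030795149752 (90 wanted)
edge tilt deg, x at centre mm 0.9556047738454129 -7.2278868928604325
edge tilt deg, x at centre mm 1.02564156984165 10.473476575717498
```

View pics/v7.png

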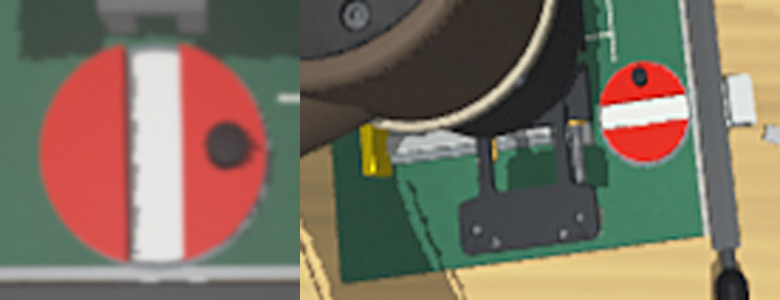

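Unobstructed, the slot is lined up: tilt is about 1° against a tolerance of 4.6°. Next I'll go behind the yellow plate.

Request:
{"name": "apply_moves", "arguments": {
  "steps": [
    {"translation": [-0.021, 0.094, 0], "rotation": [0, 0, 0]},
    {"translation": [-0.042, 0.188, 0], "rotation": [0, 0, 0]},
    {"translation": [-0.063, 0.282, 0], "rotation": [0, 0, 0]},
    {"translation": [-0.084, 0.376, 0], "rotation": [0, 0, 0]},
    {"translation": [-0.105, 0.47, 0], "rotation": [0, 0, 0]},
    {"translation": [-0.126, 0.564, 0], "rotation": [0, 0, 0]},
    {"translation": [-0.148, 0.656, 0], "rotation": [0, 0, 0]},
    {"translation": [-0.148, 0.656, 0], "rotation": [0, 0, 0]},
    {"translation": [-0.148, 0.656, 0], "rotation": [0, 0, 0]},
    {"translation": [-0.148, 0.656, 0], "rotation": [0, 0, 0]}
  ]
}}

```text
t: 9.67
eef_pos: [0.4824, 0.1997, 0.1482]
ee_rot: [3.141, -0.001, -1.451]
force: [1.3, -0.4, -0.6]
width: 0.0006
gripper_force: 0.0
```

```bash
python3 -c "
from h import *
c=camera_model('wrist'); f=grab_frame('wrist'); s=get_state(); d=np.array(s['eef_pos'])[:2]-O; print(s['eef_pos'],d@ex,d@ey)
h=cv2.cvtColor(f,cv2.COLOR_BGR2HSV); m=(abs(h[...,0].astype(int)-27)<6)&(h[...,1]>150)&(h[...,2]>90)
n,l,st,ce=cv2.connectedComponentsWithStats(m.astype(np.uint8))
for k in range(1,n):
    if st[k,4]>60:
        x,y,w,hh,A=st[k]; print(st[k],[np.round([(q:=onz(c,u,v,.092)[:2]-O)@ex,q@ey],4) for u,v in ((x,y),(x+w,y),(x,y+hh),(x+w,y+hh))])
cv2.imwrite('pics/w8.png',f)"
```

```text
[0.4824725  0.19946484 0.14825491] 0.00269691469781777 0.23061108054172413
[300 170  54  12 442] [array([0.0185, 0.1962]), array([-0.0204,  0.1962]), array([0.0187, 0.2051]), array([-0.0207,  0.2052])]
```

View pics/w8.png

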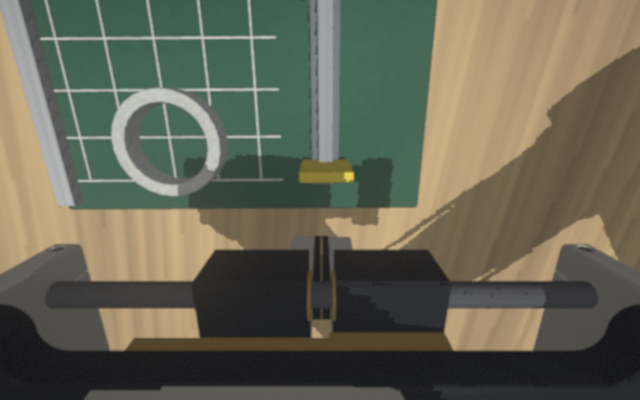

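The plate's top edge is at (300–354, 170–182), which gives a +y face at cutter y ≈ 205 mm, about 17 mm ahead of the tip. Descend, then start pushing.

Request:
{"name": "apply_moves", "arguments": {
  "steps": [
    {"translation": [-0.003, 0, -0.05], "rotation": [0, 0, 0]},
    {"translation": [-0.006, 0, -0.1], "rotation": [0, 0, 0]},
    {"translation": [-0.009, 0, -0.15], "rotation": [0, 0, 0]},
    {"translation": [-0.012, 0, -0.2], "rotation": [0, 0, 0]},
    {"translation": [-0.012, 0, -0.25], "rotation": [0, 0, 0]},
    {"translation": [-0.012, 0, -0.29], "rotation": [0, 0, 0]},
    {"translation": [-0.012, 0, -0.316], "rotation": [0, 0, 0]},
    {"translation": [-0.012, 0, -0.316], "rotation": [0, 0, 0]},
    {"translation": [-0.012, 0, -0.316], "rotation": [0, 0, 0]},
    {"translation": [-0.012, 0, -0.316], "rotation": [0, 0, 0]}
  ]
}}

```text
t: 10.55
eef_pos: [0.48, 0.2005, 0.0701]
ee_rot: [-3.141, 0.0, -1.451]
force: [-0.5, -0.2, -0.2]
width: 0.0005
gripper_force: 0.0
```

Request:
{"name": "apply_moves", "arguments": {
  "steps": [
    {"translation": [0.0015, -0.012, 0], "rotation": [0, 0, 0]},
    {"translation": [0.003, -0.024, 0], "rotation": [0, 0, 0]},
    {"translation": [0.0043, -0.036, 0], "rotation": [0, 0, 0]},
    {"translation": [0.006, -0.048, 0], "rotation": [0, 0, 0]},
    {"translation": [0.007, -0.06, 0], "rotation": [0, 0, 0]},
    {"translation": [0.0086, -0.072, 0], "rotation": [0, 0, 0]},
    {"translation": [0.01, -0.084, 0], "rotation": [0, 0, 0]},
    {"translation": [0.0115, -0.096, 0], "rotation": [0, 0, 0]},
    {"translation": [0.013, -0.108, 0], "rotation": [0, 0, 0]},
    {"translation": [0.0144, -0.119, 0], "rotation": [0, 0, 0]}
  ]
}}

```text
t: 11.38
eef_pos: [0.4833, 0.1706, 0.0697]
ee_rot: [-3.141, 0.0, -1.451]
force: [-1.7, 3.4, 2.7]
width: 0.0005
gripper_force: 1.8
```

Request:
{"name": "apply_moves", "arguments": {
  "steps": [
    {"translation": [0.0015, -0.012, 0], "rotation": [0, 0, 0]},
    {"translation": [0.003, -0.024, 0], "rotation": [0, 0, 0]},
    {"translation": [0.0043, -0.036, 0], "rotation": [0, 0, 0]},
    {"translation": [0.006, -0.048, 0], "rotation": [0, 0, 0]},
    {"translation": [0.006, -0.048, 0], "rotation": [0, 0, 0]},
    {"translation": [0.006, -0.048, 0], "rotation": [0, 0, 0]},
    {"translation": [0.006, -0.048, 0], "rotation": [0, 0, 0]},
    {"translation": [0.006, -0.048, 0], "rotation": [0, 0, 0]},
    {"translation": [0.006, -0.048, 0], "rotation": [0, 0, 0]},
    {"translation": [0.006, -0.048, 0], "rotation": [0, 0, 0]}
  ]
}}

```text
t: 12.22
eef_pos: [0.4845, 0.1585, 0.0694]
ee_rot: [3.141, -0.0, -1.451]
force: [0.3, 0.3, 0.5]
width: 0.0006
gripper_force: 0.0
```

The bolt has gone past the disc's rim with almost no force, so it is in the slot. I'll keep pushing.

Request:
{"name": "apply_moves", "arguments": {
  "steps": [
    {"translation": [0.002, -0.016, 0], "rotation": [0, 0, 0]},
    {"translation": [0.004, -0.032, 0], "rotation": [0, 0, 0]},
    {"translation": [0.006, -0.048, 0], "rotation": [0, 0, 0]},
    {"translation": [0.008, -0.064, 0], "rotation": [0, 0, 0]},
    {"translation": [0.01, -0.08, 0], "rotation": [0, 0, 0]},
    {"translation": [0.0115, -0.096, 0], "rotation": [0, 0, 0]},
    {"translation": [0.0135, -0.111, 0], "rotation": [0, 0, 0]},
    {"translation": [0.0155, -0.127, 0], "rotation": [0, 0, 0]},
    {"translation": [0.0175, -0.143, 0], "rotation": [0, 0, 0]},
    {"translation": [0.0192, -0.159, 0], "rotation": [0, 0, 0]}
  ]
}}

```text
t: 13.05
eef_pos: [0.4896, 0.1186, 0.0696]
ee_rot: [-3.141, 0.0, -1.451]
force: [1.3, 3.3, -2.4]
width: 0.0007
gripper_force: 1.9
```

Request:
{"name": "apply_moves", "arguments": {
  "steps": [
    {"translation": [0.002, -0.016, 0], "rotation": [0, 0, 0]},
    {"translation": [0.004, -0.032, 0], "rotation": [0, 0, 0]},
    {"translation": [0.006, -0.048, 0], "rotation": [0, 0, 0]},
    {"translation": [0.008, -0.064, 0], "rotation": [0, 0, 0]},
    {"translation": [0.01, -0.08, 0], "rotation": [0, 0, 0]},
    {"translation": [0.0115, -0.096, 0], "rotation": [0, 0, 0]},
    {"translation": [0.0135, -0.111, 0], "rotation": [0, 0, 0]},
    {"translation": [0.0155, -0.127, 0], "rotation": [0, 0, 0]},
    {"translation": [0.0175, -0.143, 0], "rotation": [0, 0, 0]},
    {"translation": [0.0192, -0.159, 0], "rotation": [0, 0, 0]}
  ]
}}

```text
t: 13.88
eef_pos: [0.4945, 0.0789, 0.0697]
ee_rot: [-3.141, 0.0, -1.451]
force: [1.3, 4.2, -1.9]
width: 0.0004
gripper_force: 1.9
```

Request:
{"name": "apply_moves", "arguments": {
  "steps": [
    {"translation": [0.001, -0.01, 0], "rotation": [0, 0, 0]},
    {"translation": [0.0024, -0.02, 0], "rotation": [0, 0, 0]},
    {"translation": [0.0036, -0.03, 0], "rotation": [0, 0, 0]},
    {"translation": [0.005, -0.04, 0], "rotation": [0, 0, 0]},
    {"translation": [0.006, -0.05, 0], "rotation": [0, 0, 0]},
    {"translation": [0.007, -0.06, 0], "rotation": [0, 0, 0]},
    {"translation": [0.008, -0.066, 0], "rotation": [0, 0, 0]},
    {"translation": [0.0086, -0.0715, 0], "rotation": [0, 0, 0]},
    {"translation": [0.0086, -0.0715, 0], "rotation": [0, 0, 0]},
    {"translation": [0.0086, -0.0715, 0], "rotation": [0, 0, 0]}
  ]
}}

```text
t: 14.72
eef_pos: [0.496, 0.0609, 0.0695]
ee_rot: [3.141, -0.0, -1.451]
force: [0.3, 2.3, 1.0]
width: 0.0003
gripper_force: 0.8
```

Request:
{"name": "apply_moves", "arguments": {
  "steps": [
    {"translation": [0.0003, -0.002, 0], "rotation": [0, 0, 0]},
    {"translation": [0.0005, -0.004, 0], "rotation": [0, 0, 0]},
    {"translation": [0.0007, -0.006, 0], "rotation": [0, 0, 0]},
    {"translation": [0.001, -0.008, 0], "rotation": [0, 0, 0]},
    {"translation": [0.0012, -0.01, 0], "rotation": [0, 0, 0]},
    {"translation": [0.0015, -0.012, 0], "rotation": [0, 0, 0]},
    {"translation": [0.0015, -0.012, 0], "rotation": [0, 0, 0]},
    {"translation": [0.0015, -0.012, 0], "rotation": [0, 0, 0]},
    {"translation": [0.0015, -0.012, 0], "rotation": [0, 0, 0]},
    {"translation": [0.0015, -0.012, 0], "rotation": [0, 0, 0]}
  ]
}}

```text
t: 15.55
eef_pos: [0.4963, 0.0596, 0.0695]
ee_rot: [3.142, 0.002, -1.451]
force: [-5.3, 12.6, 3.6]
width: 0.0002
gripper_force: 6.3
```

Request:
{"name": "apply_moves", "arguments": {
  "steps": [
    {"translation": [0.0002, -0.002, 0], "rotation": [0, 0, 0]},
    {"translation": [0.0005, -0.004, 0], "rotation": [0, 0, 0]},
    {"translation": [0.0005, -0.004, 0], "rotation": [0, 0, 0]},
    {"translation": [0.0005, -0.004, 0], "rotation": [0, 0, 0]},
    {"translation": [0.0005, -0.004, 0], "rotation": [0, 0, 0]},
    {"translation": [0.0005, -0.004, 0], "rotation": [0, 0, 0]},
    {"translation": [0.0005, -0.004, 0], "rotation": [0, 0, 0]},
    {"translation": [0.0005, -0.004, 0], "rotation": [0, 0, 0]},
    {"translation": [0.0005, -0.004, 0], "rotation": [0, 0, 0]},
    {"translation": [0.0005, -0.004, 0], "rotation": [0, 0, 0]}
  ]
}}

```text
t: 16.38
eef_pos: [0.4964, 0.0595, 0.0696]
ee_rot: [-3.141, 0.003, -1.451]
force: [-7.2, 17.9, 4.4]
width: 0.0006
gripper_force: 9.3
```

```bash
python3 -c "
from h import *
look('w9')
f=cv2.imread('pics/w9.png')[20:360,140:480]; t=grab_frame('scene')[160:280,290:470]
cv2.imwrite('pics/v9.png',np.hstack([f,cv2.resize(t,(460,340),interpolation=cv2.INTER_CUBIC)]))"
```

```text
tcp cutter [-0.0004  0.09  ] z 0.0695534612664983 F [-7.8 17.7  4.2] yaw -1.4508448021609683 t 16.4333
slot centroid [ 0.85457137 -0.02491215] area 942.6875 slot dir deg 91.1491840756372 (90 wanted)
```

View pics/v9.png

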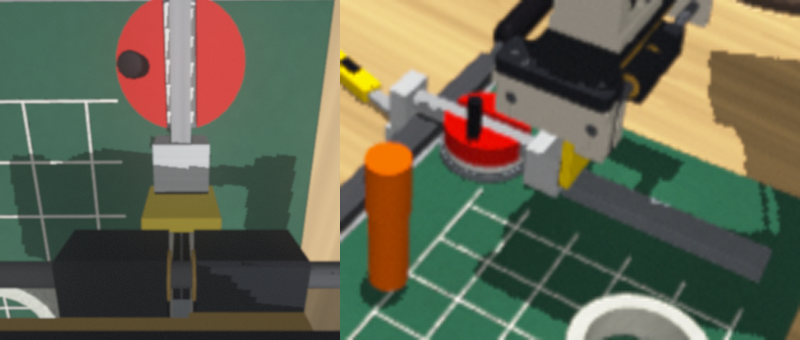

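The bolt runs through the slot, over the blade arm and into the keeper. The plate is hard against the guide and didn't move under 18 N. I'll back off and lift clear.

Request:
{"name": "apply_moves", "arguments": {
  "steps": [
    {"translation": [-0.001, 0.01, 0], "rotation": [0, 0, 0]},
    {"translation": [-0.004, 0.03, 0], "rotation": [0, 0, 0]},
    {"translation": [-0.007, 0.06, 0], "rotation": [0, 0, 0]},
    {"translation": [-0.012, 0.1, 0], "rotation": [0, 0, 0]},
    {"translation": [-0.017, 0.14, 0.03], "rotation": [0, 0, 0]},
    {"translation": [-0.02, 0.16, 0.12], "rotation": [0, 0, 0]},
    {"translation": [-0.02, 0.16, 0.22], "rotation": [0, 0, 0]},
    {"translation": [-0.02, 0.16, 0.32], "rotation": [0, 0, 0]},
    {"translation": [-0.02, 0.16, 0.4], "rotation": [0, 0, 0]},
    {"translation": [-0.02, 0.16, 0.4], "rotation": [0, 0, 0]}
  ]
}}

```text
t: 17.32
eef_pos: [0.494, 0.0989, 0.1744]
ee_rot: [-3.135, 0.002, -1.449]
force: [1.0, 0.3, 0.8]
width: 0.0008
gripper_force: 0.0
```

```bash
python3 -c "
from h import *
c=camera_model('wrist'); f=grab_frame('wrist'); s=get_state(); print(s['eef_pos'],s['force'])
h=cv2.cvtColor(f,cv2.COLOR_BGR2HSV); m=(abs(h[...,0].astype(int)-27)<6)&(h[...,1]>150)&(h[...,2]>90)
n,l,st,ce=cv2.connectedComponentsWithStats(m.astype(np.uint8))
for k in range(1,n):
    if st[k,4]>100:
        x,y,w,hh,A=st[k]; print(st[k],[np.round([(q:=onz(c,u,v,.092)[:2]-O)@ex,q@ey],4) for u,v in ((x,y),(x+w,y+hh))])
"
```

```text
[0.49304567 0.09858841 0.17234277] [-0.47815825 -0.21724304 -0.55009189]
[301 132  49  11 329] [array([0.0191, 0.0708]), array([-0.0193,  0.0792])]
```

```bash
python3 -c "
from station import *
print(job_done())"
```

```text
the job is handed in; nothing more can be done
None
```

The blade arm is locked and the job is handed in: the slot is within about 1° of the bolt, and the bolt is through it, over the arm and fully home, with the plate's rear face measured at 79 mm against 80 mm expected. It took about 17 s, and the last force readings stayed below about 20 N.

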